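# Spin-check a centrifuge rotor and brake it on the pointer

## Robot

A 6-joint arm with a two-finger parallel gripper is mounted at the origin on the work surface. World frame = base frame: x ahead of the robot, y to its left, z up, the work surface at z = 0. Lengths are in mm, angles in rad, forces in N, time in s.
With the tool pointing down it reaches from about 425 to 1125 mm from the base axis. Payload 14.9 kg.
Tool frame: the origin (TCP) lies between the finger pads; the fingertips stand 11 mm ahead of it and the grasp point (between the pads) lies 8 mm behind it; z points along the fingers, y is the line along which they close (so a half turn about z gives the same grasp; the last joint's range is limited). The gripper opens to 91 mm and grips with 3 to 60 N. Pads are 32 mm wide; open, the fingers measure 118 mm over their backs; the gripper's body (76 mm by 178 mm) begins 60 mm behind the grasp point.
Start: joints at [-1.294, 0.379, 1.734, -0, 1.028, -0.033], TCP at [213.403, -666.691, 224.932] pointing down, gripper open.
Joint ranges: [-2.77, 2.77], [-0.74, 2.19], [0, 2.66], [-1.06, 4.2], [0.31, 2.87], [-3.08, 3.08]. Speed limits (rad/s): [1.89, 1.89, 2.39, 3.14, 3.14, 3.14].

## Interface

Orientations are given as a unit quaternion [w, x, y, z].
In Python, from bench import get_state, camera, close_job, cut_out, mark_of gives the robot as it stands.
- The arm moves only by the tool carry_out, never from a script. Its argument "commands" is a list of rows, each a list of 7 numbers: the finger opening in cm, from 0 to 9.12, then the shift along the tool's x, y, z in cm, then the turn, a rotation vector about the tool's x, y, z in rad. A call has 1 to 20 rows; each row is the pose to reach, as a shift and turn from the pose commanded when the call began, along the tool's axes at that moment; what a row does not reach only later rows make up. A row lasts 1/12 s, in which the tool goes at most 41.7 mm and 7.16 degrees, less where a joint would pass 70% of its speed; a pose out of reach is approached as far as the arm can. A call with a gripper value outside its range is refused whole. The fingers move at their own pace and stop on an object; "grip_force" is the grip in N (left out, the last holds). Time passes only in rows, so rows that repeat a pose let the fingers close. It gives the time, the measured TCP pose, the force, the opening and the grip force at its end, in the units of the state.
- get_state(): the state, without advancing time (a new reading comes with each control period).
- camera(name): name is "scene" or "top"; returns a dict with "img" (480x640x3 uint8, blue, green, red), "fov_y" (degrees; the focal length in pixels is half the picture's height over the tangent of half this angle, whatever the lens; pixels are square), "cx", "cy" (the principal point, pixels), "dist" ([k1, k2, p1, p2, k3] as OpenCV has them; the pictures are not rectified), "rvec" (rotation vector, rad) and "tvec" (3), from world to camera coordinates, as OpenCV has them. Camera axes: x right, y down, z forward; pixel columns grow to the right and rows downward; lengths in mm; the calibration is good to about 2 mm. A picture is of the moment at which its call begins. There is no depth.
- close_job(): hands the job in; it is judged then, once.
Trained networks look in a picture, given as the dict that the camera call returned (one of the last four; its "shot" number tells which), for a name from the list of things; names that differ only in an ending like _2 or _b are one class to them, and where a whole thing is asked for, a point or a joint stands for the part that bears it (a point fixed in the world has none). Each returns a list of dicts, best first, with "p" (0 to 1); they miss things now and then, are a little off and sometimes report something else, mostly with a low value. They report only what shows in the picture. A call takes as long as a camera call.
- cut_out(label, picture): "mask" (480x640 bool, what is visible of it).
- mark_of(label, picture): "at" ([x, y, z] in mm, in world coordinates, good to about 4 mm: a listed point, or the origin of a listed thing).
The state is a dict: "clock": time; "joint_pos": joint angles; "joint_velocities": joint speeds; "joint_torque": joint torques, N m; "eef_pos": TCP position; "orientation": TCP orientation; "force": force on the tool from outside, world axes, zero at the start; "wrist_torque": the same for the moment, N m; "finger_gap": opening from 0.0 (shut) to 1.0 (fully open); "finger_force": force on a finger pad.
Only numpy, scipy, OpenCV 4.12 (cv2) and the standard library are available. Lean on these libraries where they do the work, as an engineer would, in place of code of your own. Each camera call takes 0.05 s, during which the arm holds its last target. There are 200 camera calls.

## Task

The cover is off the small blue centrifuge: with the fingertips only, flick its rotor round briskly in the direction of the arrow (counter-clockwise seen from above) and let it run untouched for at least three seconds to see that it turns freely. Then brake it with a fingertip so that, the first time it stops, the yellow post stands at the red pointer; do not let it stop elsewhere and then turn it into place. Take the hand away and leave it standing so; do not lift the rotor off its spindle, and leave the things around it alone.

Things in the scene. Friction and masses are not known exactly. Their poses are not given: they have to be found in the camera images.
- centrifuge: blue bench centrifuge, a fixed box 240 (x) by 200 (y) by 80 mm high; origin at the centre of its underside on the bench, right below the rotor's vertical axis; its front (its -x side) bears green switches, a black knob and, on top, the red pointer. The flat top is at 80 mm; the red pointer on it lies on the centre line 76 to 114 mm in front of the axis and is 9 mm wide and 25 mm high
- axis (a point): point on the rotor's vertical axis, level with its flat top face 112 mm above the bench. Rotor: aluminium disc, 140 mm across, 22 mm thick, about 0.5 kg (inertia about 0.0012 kg m2), merely resting on its spindle; a black nut of 28 mm diameter stands 16 mm high at its centre. Apart from nut and post nothing stands up from it: the dark wells are flat
- post (a point): centre of the yellow upright post fixed on the rotor: round, 14 mm in diameter, 28 mm tall (from the rotor's top face at 112 mm to 140 mm above the bench), 55 mm from the rotor's axis; this point is at its mid-height, 126 mm above the bench
- pointer (a point): fixed point 55 mm in front of the axis, 126 mm above the bench, on the line to the red pointer: where the post's centre must stand when the rotor has stopped
- rotor (a joint): angle of the rotor in rad, growing counter-clockwise seen from above and without limit; the post is at the pointer at 0 and at every multiple of 2 pi; it starts between 0.9 and 4.3. It turns on a very free bearing: left alone it slows by about 0.25 rad/s plus 2.5% of its speed each second, a quarter more or less (3 rad/s dies out in some 10 s). A fingertip pressed on its top stops it at once; off a finger in its way the post bounces back
- cover: clear round cover of the centrifuge, lying loose on the bench beside it, 164 mm in diameter, 87 mm high with its blue knob; origin at the centre of its underside. Leave alone
- vial: loose vial with green cap, 30 mm in diameter, 55 mm high; origin at the centre of its underside. Leave alone
- jar: loose jar with white cap, 44 mm in diameter, 60 mm high; origin at the centre of its underside. Leave alone
- rack: loose white tube rack with tubes, 70 (x) by 150 (y) mm, 84 mm high with the tubes; origin at the centre of its underside. Leave alone

How it is judged:
By the outcome, as a careful person would: the job done as asked, in the order asked, and still so for the second after the job is handed in, with the robot touching nothing.
It also fails if it takes over 50 s, if anything falls off the work surface, if the arm or the gripper's body presses on something with over 40 N, if the wrist force passes 120 N, or if a joint passes its speed limit or range.

## Working session

There is one attempt and no reset: what is moved stays moved. The work goes in short steps, Python scripts to look and compute and a tool call to move; the robot and the scene stay as the last step left them, time stands still between calls to the robot, and variables do not carry over. Pictures are saved under pics/ and viewed, at most 10 in all, crops included, and the job is handed in when it is done.

Besides the shell and the picture viewer there is one more tool, called as a command line: name --pt "numbers of a row" for each row, then --argument value for the rest. carry_out: Moves the arm, as the interface text tells. Its arguments: {"type":"object","properties":{"commands":{"type":"array"},"grip_force":{"type":"number"}},"required":["commands"]}

```bash
ls; mkdir -p pics; python3 - <<'E'
from bench import *
import cv2
s=get_state();print(s)
for n in("scene","top"):
    c=camera(n);cv2.imwrite(f"pics/a_{n}.png",c["img"])
    print(n,c["fov_y"],c["cx"],c["cy"],c["dist"],c["rvec"],c["tvec"])
    for l in("centrifuge","axis","post","pointer","cover","vial","jar","rack"):
        print(l,[(m["at"],m["p"]) for m in mark_of(l,c)[:2]])
E
```

```text
pics
{'clock': 0.0, 'joint_pos': array([-1.29431873e+00,  3.79378650e-01,  1.73478331e+00,  1.05632176e-05,
        1.02848356e+00, -3.32595050e-02]), 'joint_velocities': array([-0.00150655, -0.00051519,  0.00073229, -0.00137054, -0.00021311,
        0.00015042]), 'joint_torque': array([ 1.82658336e-03, -7.63725901e+01, -4.34377348e+01,  6.50266372e-02,
        4.24560264e-02, -1.21684266e-04]), 'eef_pos': array([ 213.28569819, -666.31589258,  224.30790807]), 'orientation': array([-5.23093583e-04,  9.88032099e-01,  1.54247509e-01, -5.93723629e-05]), 'force': array([-0.78036305, -0.88448513,  0.23134973]), 'wrist_torque': array([ 0.03656901,  0.04117134, -0.02366945]), 'finger_force': 0.0, 'finger_gap': 1.000242477583165}
scene 53.58375513061792 319.29063979288895 238.5742077804107 [-0.06071831  0.          0.          0.          0.        ] [ 1.19919946  2.2121668  -1.08532721] [ 280.95521811 -225.35780908 1195.96217628]
centrifuge [([509.8, 66.6, 2.1], 0.9)]
axis [([510.4, 67.7, 114.4], 0.79)]
post [([559.7, 37.0, 125.7], 0.59)]
pointer [([456.2, 67.2, 127.9], 0.83), ([511.1, 67.7, 112.0], 0.69)]
cover [([539.3, 292.0, -0.4], 0.58)]
vial [([563.3, -103.9, 3.7], 0.65)]
jar [([447.9, -122.9, 0.4], 0.9)]
rack [([695.9, 117.9, -0.4], 0.81)]
top 57.24234241310914 321.386018865986 239.2276760531705 [-0.08005972  0.          0.          0.          0.        ] [ 2.22461359 -2.15984485  0.1046254 ] [ 34.87580893 603.8747701  947.57029774]
centrifuge [([511.5, 67.0, -0.2], 0.9), ([697.9, 115.2, -2.6], 0.65)]
axis [([508.7, 69.4, 110.0], 0.6), ([697.0, 118.3, -0.8], 0.55)]
post [([552.3, 39.8, 130.5], 0.81)]
pointer [([454.5, 61.1, 127.3], 0.56)]
cover [([536.0, 288.4, 0.3], 0.87)]
vial [([561.2, -104.3, 3.2], 0.43)]
jar [([444.7, -119.3, -1.4], 0.86)]
rack [([695.9, 115.1, 1.6], 0.81)]
```

View pics/a_scene.png

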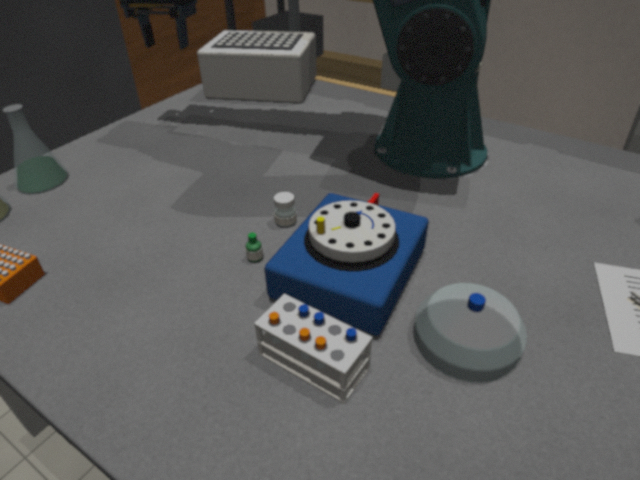

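View pics/a_top.png

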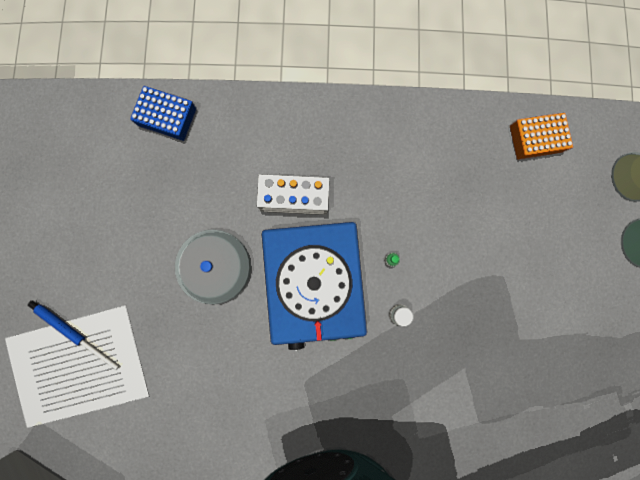

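The scene view shows the yellow post at (321,225), the nut at (352,219) and the red pointer at (375,199). The top view shows the post at (330,260), the nut at (314,283) and the pointer at (318,330). Next I'll measure these precisely.

```bash
cat > h.py <<'E'
import numpy as np, cv2
from bench import *
def K(c):
    f=c["img"].shape[0]/2/np.tan(np.radians(c["fov_y"])/2)
    return np.array([[f,0,c["cx"]],[0,f,c["cy"]],[0,0,1]])
def at_z(c,px,z):
    u=cv2.undistortPoints(np.array(px,float).reshape(-1,1,2),K(c),np.array(c["dist"])).reshape(-1,2)
    R=cv2.Rodrigues(np.array(c["rvec"]))[0]; o=-R.T@np.array(c["tvec"])
    d=np.c_[u,np.ones(len(u))]@R
    return o+d*((z-o[2])/d[:,2])[:,None]
def proj(c,P):
    return cv2.projectPoints(np.array(P,float).reshape(-1,1,3),np.array(c["rvec"]),np.array(c["tvec"]),K(c),np.array(c["dist"]))[0].reshape(-1,2)
def box(c,ctr,r,lo,hi):
    m=cv2.inRange(cv2.cvtColor(c["img"],cv2.COLOR_BGR2HSV),lo,hi)
    w=np.zeros_like(m); cv2.circle(w,tuple(int(v) for v in ctr),int(r),255,-1)
    return m&w
YLO,YHI=(22,110,90),(36,255,255)
E
python3 - <<'E'
from h import *
for n in("scene","top"):
    c=camera(n); R=cv2.Rodrigues(np.array(c["rvec"]))[0]; print(n,"cam",-R.T@c["tvec"])
    a=proj(c,[510,67,112])[0]
    hs=cv2.cvtColor(c["img"],cv2.COLOR_BGR2HSV)
    for nm,lo,hi,z in(("post",YLO,YHI,126),("red",(0,150,80),(6,255,255),97)):
        m=box(c,a,70,lo,hi); k,l,st,ce=cv2.connectedComponentsWithStats(m)
        for i in range(1,k):
            if st[i,4]>8: print(nm,st[i],ce[i],at_z(c,ce[i],z)[0])
    m=box(c,proj(c,[510,67,128])[0],11,(0,0,0),(180,255,60)); k,l,st,ce=cv2.connectedComponentsWithStats(m)
    print("nut",[(st[i],ce[i],at_z(c,ce[i],122)[0]) for i in range(1,k)])
    # blue top corners
    m=cv2.inRange(hs,(100,120,60),(120,255,255)); m&=box(c,a,110,(0,0,0),(180,255,255))
    p=cut_out("rotor",c)
    if p:
        x,y=np.nonzero(p[0]["mask"])[::-1]; print("rotor mask",p[0]["p"],x.min(),x.max(),y.min(),y.max(),at_z(c,[x.mean(),y.mean()],108)[0])
    p=cut_out("centrifuge",c)
    if p and n=="top":
        cn=max(cv2.findContours(p[0]["mask"].astype(np.uint8),0,2)[0],key=cv2.contourArea)
        b=cv2.boxPoints(cv2.minAreaRect(cn)); print("cent box",at_z(c,b,80))
    s=c["img"][int(a[1])-70:int(a[1])+70,int(a[0])-70:int(a[0])+70]
    cv2.imwrite(f"pics/b_{n}.png",cv2.resize(s,None,fx=4,fy=4,interpolation=2))
E
```

```text
scene cam [1048.47722913  370.48393496  568.75711662]
post [317 217   7   8  42] [320.26190476 219.83333333] [544.4056135  28.5072332 126.       ]
red [369 193  10  10  58] [373.93103448 197.77586207] [403.93575079  50.5166507   97.        ]
nut [(array([352, 204,   3,   2,   4], dtype=int32), array([352.75, 204.75]), array([475.3892211 ,  47.67610837, 122.        ])), (array([345, 213,  14,  14, 170], dtype=int32), array([351.59411765, 219.07058824]), array([511.43035538,  66.67163159, 122.        ]))]
rotor mask 0.72 309 395 201 262 [522.0037018   73.19593672 108.        ]
top cam [529.22149089  70.9614051  989.27226877]
post [327 257   7   7  39] [329.71794872 259.8974359 ] [554.53731356  37.13395169 126.        ]
post [319 269   6   6  14] [321.5 271.5] [531.35214286  52.61046462 126.        ]
red [315 321   6  19  68] [317.89705882 330.35294118] [413.07505743  55.83951278  97.        ]
nut [(array([308, 277,  12,  13, 119], dtype=int32), array([313.68907563, 283.01680672]), array([508.34522648,  67.21535243, 122.        ]))]
rotor mask 0.72 279 348 248 318 [506.86673511  67.00932273 108.        ]
cent box [[613.911344   181.01322267  80.        ]
 [637.91902512 -19.18581407  80.        ]
 [387.82750941 -47.2693902   80.        ]
 [365.45669326 150.00652243  80.        ]]
```

Axis is about (509.5, 67), yaw about 6.7°, post at radius 54 and φ about -34° (θ about 2.44), which fits the given sizes. Moving in above and behind the post with the fingers shut.

carry_out --pt "0 53.2 -53.9 4.5 0 0 0.31" --pt "0 53.2 -53.9 4.5 0 0 0.31" --pt "0 53.2 -53.9 4.5 0 0 0.31" --pt "0 53.2 -53.9 4.5 0 0 0.31" --pt "0 53.2 -53.9 4.5 0 0 0.31" --pt "0 53.2 -53.9 4.5 0 0 0.31" --pt "0 53.2 -53.9 4.5 0 0 0.31" --pt "0 53.2 -53.9 4.5 0 0 0.31" --pt "0 53.2 -53.9 4.5 0 0 0.31" --pt "0 53.2 -53.9 4.5 0 0 0.31" --pt "0 53.2 -53.9 4.5 0 0 0.31" --pt "0 53.2 -53.9 4.5 0 0 0.31" --pt "0 53.2 -53.9 4.5 0 0 0.31" --pt "0 53.2 -53.9 4.5 0 0 0.31" --pt "0 53.2 -53.9 4.5 0 0 0.31" --pt "0 53.2 -53.9 4.5 0 0 0.31" --pt "0 53.2 -53.9 4.5 0 0 0.31" --pt "0 53.2 -53.9 4.5 0 0 0.31" --pt "0 53.2 -53.9 4.5 0 0 0.31" --pt "0 53.2 -53.9 4.5 0 0 0.31"

```text
clock: 2.87
eef_pos: [556.6, 11.0, 179.8]
orientation: [-0.0, 1.0, 0.002, 0.0]
force: [-0.3, -0.4, -0.1]
finger_gap: 0.007
finger_force: 0.0
```

carry_out --pt "0 0 0 1.5 0 0 0" --pt "0 0 0 3.5 0 0 0" --pt "0 0 0 5 0 0 0" --pt "0 0 0 5 0 0 0" --pt "0 0 0 5 0 0 0" --pt "0 0 0 5 0 0 0"

```text
clock: 3.37
eef_pos: [556.0, 8.1, 130.8]
orientation: [0.0, 1.0, -0.0, 0.0]
force: [-0.4, -0.6, -0.0]
finger_gap: 0.004
finger_force: 0.0
```

```bash
python3 - <<'E'
from h import *
print(get_state()["eef_pos"],get_state()["force"])
c=camera("scene"); a=proj(c,[530,50,120])[0]
s=c["img"][int(a[1])-75:int(a[1])+75,int(a[0])-100:int(a[0])+100]
cv2.imwrite("pics/c.png",cv2.resize(s,None,fx=4,fy=4,interpolation=2))
E
```

```text
[555.98714319   8.13625074 130.8415485 ] [-0.35126572 -0.64699973 -0.00224209]
```

View pics/c.png

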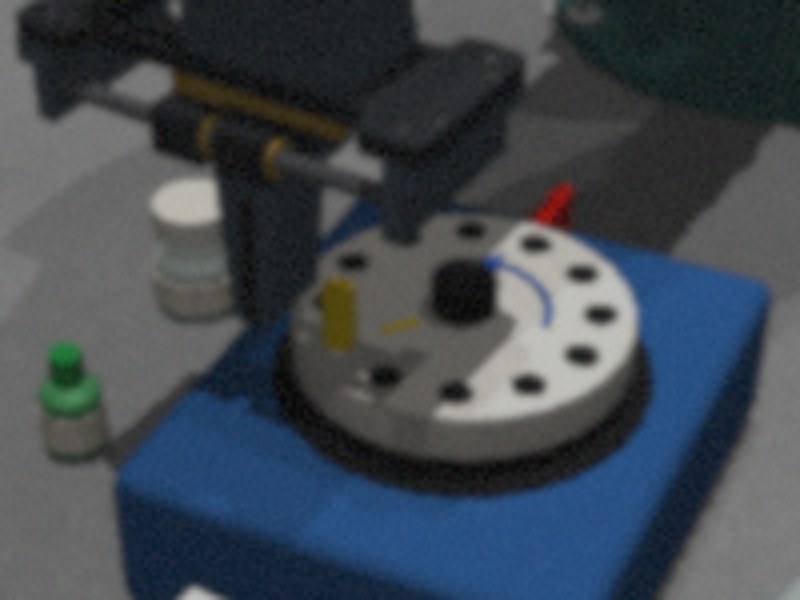

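The finger blade stands close behind the post, with its tip around (260,320) and the post at (340,315). Nothing is touching. Now the flick.

carry_out --pt "0 0 -0.4 0 0 0 0" --pt "0 0 -1.2 0 0 0 0" --pt "0 0 -2.4 0 0 0 0" --pt "0 0 -4.2 0 0 0 0" --pt "0 0 -6.2 0 0 0 0" --pt "0 0 -6.8 0 0 0 0" --pt "0 0 -6.6 -2.5 0 0 0" --pt "0 0 -6.0 -6 0 0 0" --pt "0 0 -6.0 -8 0 0 0"

```text
clock: 4.17
eef_pos: [556.3, 69.1, 212.6]
orientation: [-0.0, 1.0, 0.0, 0.001]
force: [1.0, -0.0, 0.9]
finger_gap: 0.005
finger_force: 0.0
```

```bash
cat >> h.py <<'E'
AX=np.array([509.5,67.]); YAW=np.radians(6.7)
def post(c):
    """best match of rotor angle: yellow blob -> (theta, radius, area)"""
    a=proj(c,[*AX,126])[0]
    m=box(c,a,60,(20,90,40),(36,255,255)); k,l,st,ce=cv2.connectedComponentsWithStats(m)
    out=[]
    for i in range(1,k):
        if st[i,4]<12: continue
        for z in (126,140):
            p=at_z(c,ce[i],z)[0][:2]-AX; out.append((round((np.arctan2(p[1],p[0])-np.pi-YAW)%(2*np.pi),3),round(float(np.hypot(*p)),1),int(st[i,4])))
    return out
E
python3 - <<'E'
from h import *
s=get_state();print(s["eef_pos"],s["force"])
for i in range(6):
    for n in("top","scene"):
        t=get_state()["clock"]; c=camera(n); print(n,round(t,3),post(c))
    if i==2: cv2.imwrite("pics/d.png",camera("top")["img"])
E
```

```text
[556.29137527  69.13204656 212.6455724 ] [ 0.9501931  -0.02704419  0.91553554]
top 4.167 [(np.float64(5.103), 27.8, 21), (np.float64(5.091), 27.2, 21)]
scene 4.217 [(np.float64(5.392), 55.2, 139), (np.float64(5.019), 51.5, 139), (np.float64(4.64), 27.8, 18), (np.float64(4.186), 39.8, 18)]
top 4.267 []
scene 4.317 [(np.float64(5.828), 56.5, 135), (np.float64(5.489), 44.3, 135), (np.float64(5.005), 19.9, 18), (np.float64(4.265), 28.8, 18)]
top 4.367 []
scene 4.417 [(np.float64(6.277), 57.5, 129), (np.float64(6.077), 38.5, 129)]
top 4.517 []
scene 4.567 [(np.float64(0.626), 58.2, 111), (np.float64(0.746), 37.6, 111)]
top 4.617 []
scene 4.667 [(np.float64(1.16), 50.6, 79), (np.float64(1.531), 37.4, 79), (np.float64(1.812), 18.0, 17), (np.float64(2.741), 24.1, 17)]
top 4.717 [(np.float64(1.238), 30.3, 13), (np.float64(1.248), 29.7, 13), (np.float64(1.304), 54.5, 31), (np.float64(1.31), 53.6, 31)]
scene 4.767 [(np.float64(1.523), 55.8, 114), (np.float64(1.892), 48.9, 114), (np.float64(2.226), 26.0, 18), (np.float64(2.785), 35.7, 18)]
```

It is spinning at about 4.4 rad/s. I'll bring the hand over the axis, above the post, with the fingers open to straddle the nut.

carry_out --pt "4.8 -4.6 0.2 0 0 0 0" --pt "4.8 -4.6 0.2 0 0 0 0" --pt "4.8 -4.6 0.2 1 0 0 0" --pt "4.8 -4.6 0.2 3 0 0 0" --pt "4.8 -4.6 0.2 4.5 0 0 0" --pt "4.8 -4.6 0.2 4.5 0 0 0" --pt "4.8 -4.6 0.2 4.5 0 0 0" --pt "4.8 -4.6 0.2 4.5 0 0 0"

```text
clock: 5.48
eef_pos: [510.4, 66.9, 165.4]
orientation: [-0.0, 1.0, -0.0, 0.0]
force: [0.8, 0.8, 0.3]
finger_gap: 0.521
finger_force: 0.0
```

```bash
python3 - <<'E'
from h import *
s=get_state();print(s["eef_pos"],s["finger_gap"],s["orientation"])
for i in range(10):
    t=get_state()["clock"]; c=camera("scene"); print(round(t,3),[p for p in post(c)[::2]])
    if i==4: cv2.imwrite("pics/e.png",c["img"][110:290,220:460].repeat(3,0).repeat(3,1))
E
```

```text
[510.40122525  66.88864657 165.38651149] 0.5206509890216648 [-1.31165080e-05  9.99999970e-01 -1.08572023e-04  2.19061486e-04]
5.483 [(np.float64(0.188), 167.5, 31), (np.float64(4.56), 54.1, 144), (np.float64(4.137), 39.5, 20)]
5.533 [(np.float64(0.194), 170.4, 26), (np.float64(4.785), 53.6, 142), (np.float64(4.27), 36.5, 20)]
5.583 [(np.float64(0.191), 171.5, 24), (np.float64(4.997), 53.4, 144), (np.float64(4.399), 33.9, 20)]
5.633 [(np.float64(0.194), 175.7, 15), (np.float64(5.217), 53.7, 140), (np.float64(4.555), 31.0, 22)]
5.683 [(np.float64(0.193), 167.5, 29), (np.float64(5.435), 54.6, 142), (np.float64(4.687), 27.1, 20)]
5.733 [(np.float64(0.192), 170.3, 33), (np.float64(5.637), 55.3, 143), (np.float64(4.863), 23.4, 17)]
5.783 [(np.float64(0.194), 174.4, 22), (np.float64(5.825), 55.2, 133), (np.float64(5.01), 18.9, 21)]
5.833 [(np.float64(0.196), 178.7, 18), (np.float64(5.879), 47.7, 64), (np.float64(5.283), 15.9, 18)]
5.883 [(np.float64(0.192), 171.2, 27), (np.float64(5.663), 15.1, 13)]
5.933 [(np.float64(0.193), 171.2, 25), (np.float64(0.181), 52.6, 53)]
```

View pics/e.png

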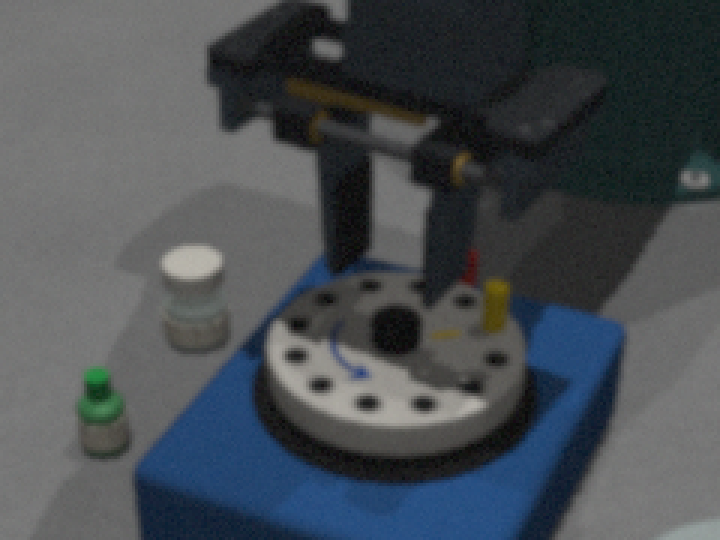

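The fingers straddle the nut and the post at (495,305) is free. Testing the response to a one-row 10 mm step in the air while it runs.

carry_out --pt "4.8 0 0 1.0 0 0 0"

```text
clock: 6.07
eef_pos: [510.8, 66.9, 156.1]
orientation: [-0.0, 1.0, -0.0, 0.001]
force: [1.1, 0.7, 0.3]
finger_gap: 0.527
finger_force: 0.0
```

```bash
python3 - <<'E'
from h import *
for i in range(7):
    s=get_state(); print(round(s["clock"],3),s["eef_pos"]); camera("top")
E
```

```text
6.067 [510.80870103  66.94643271 156.08880132]
6.117 [509.41230927  66.80013406 153.38119229]
6.167 [508.98178852  66.77278398 153.53678624]
6.217 [509.11542027  66.78479532 153.96025516]
6.267 [509.42306082  66.8317198  154.36917142]
6.317 [509.6075195   66.82515937 154.64428041]
6.367 [509.76793704  66.84551705 154.8508539 ]
```

carry_out --pt "4.8 0 0 0.5 0 0 0" --pt "4.8 0 0 1 0 0 0" --pt "4.8 0 0 1.6 0 0 0" --pt "4.8 0 0 2 0 0 0" --pt "4.8 0 0 2 0 0 0" --pt "4.8 0 0 2 0 0 0" --pt "4.8 0 0 2 0 0 0" --pt "4.8 0 0 2 0 0 0" --pt "4.8 0 0 2 0 0 0" --pt "4.8 0 0 2 0 0 0" --pt "4.8 0 0 2 0 0 0" --pt "4.8 0 0 2 0 0 0" --pt "4.8 0 0 2 0 0 0" --pt "4.8 0 0 2 0 0 0" --pt "4.8 0 0 2 0 0 0" --pt "4.8 0 0 2 0 0 0" --pt "4.8 0 0 2 0 0 0" --pt "4.8 0 0 2 0 0 0" --pt "4.8 0 0 2 0 0 0" --pt "4.8 0 0 2 0 0 0"

```text
clock: 8.08
eef_pos: [509.8, 66.9, 134.9]
orientation: [-0.0, 1.0, -0.0, 0.0]
force: [0.6, 1.0, -0.8]
finger_gap: 0.525
finger_force: 0.0
```

```bash
python3 - <<'E'
from h import *
print(get_state()["eef_pos"],get_state()["force"],get_state()["finger_gap"])
for i in range(8):
    t=get_state()["clock"]; c=camera("scene"); print(round(t,3),[p for p in post(c)[::2] if 45<p[1]<65])
E
```

```text
[509.77767701  66.86566675 134.94787823] [ 0.60535325  0.97609623 -0.82441058] 0.52528277241008
8.083 [(np.float64(1.647), 55.4, 123)]
8.133 [(np.float64(1.793), 55.6, 126)]
8.183 [(np.float64(1.918), 55.8, 126)]
8.233 [(np.float64(2.049), 55.6, 143)]
8.283 [(np.float64(2.187), 55.2, 140)]
8.333 [(np.float64(2.338), 54.3, 141)]
8.383 [(np.float64(2.483), 54.0, 146)]
8.433 [(np.float64(2.646), 52.9, 147)]
```

carry_out --pt "4.8 0 0 0.3 0 0 0" --pt "4.8 0 0 0.7 0 0 0" --pt "4.8 0 0 0.7 0 0 0" --pt "4.8 0 0 0.7 0 0 0" --pt "4.8 0 0 0.7 0 0 0" --pt "4.8 0 0 0.7 0 0 0" --pt "4.8 0 0 0.7 0 0 0" --pt "4.8 0 0 0.7 0 0 0" --pt "4.8 0 0 0.7 0 0 0" --pt "4.8 0 0 0.7 0 0 0" --pt "4.8 0 0 0.7 0 0 0" --pt "4.8 0 0 0.7 0 0 0" --pt "4.8 0 0 0.7 0 0 0" --pt "4.8 0 0 0.7 0 0 0" --pt "4.8 0 0 0.7 0 0 0" --pt "4.8 0 0 0.7 0 0 0" --pt "4.8 0 0 0.7 0 0 0" --pt "4.8 0 0 0.7 0 0 0"

```text
clock: 9.98
eef_pos: [509.8, 66.8, 127.9]
orientation: [-0.0, 1.0, -0.0, -0.0]
force: [0.5, -0.0, -0.1]
finger_gap: 0.527
finger_force: 0.0
```

```bash
cat >> h.py <<'E'
AXS=np.array([507.5,67.])
def track(n):
    f=open("log.txt","a")
    for i in range(n):
        t=get_state()["clock"]; c=camera("scene")
        m=box(c,proj(c,[*AX,126])[0],60,(20,90,40),(36,255,255)); k,l,st,ce=cv2.connectedComponentsWithStats(m)
        for j in range(1,k):
            p=at_z(c,ce[j],126)[0][:2]
            if st[j,4]>100 and 45<np.hypot(*(p-AXS))<65: print(t,*p,file=f)
    f.close()
def fit():
    d=np.loadtxt("log.txt"); t=d[:,0]; p=d[:,1:]
    A=np.c_[2*p,np.ones(len(p))]; s=np.linalg.lstsq(A,(p**2).sum(1),rcond=None)[0]
    print("circle",s[:2],np.sqrt(s[2]+s[0]**2+s[1]**2))
    th=(np.arctan2(*(p-AXS).T[::-1])-np.pi-YAW)
    from scipy.optimize import least_squares
    from scipy.integrate import solve_ivp
    t0=t[-1]
    def model(q,tt): # q: th0,w0 at t0, decel a ; dw=-(a+b w)
        a,b=q[2],0.025; dt=tt-t0; w0=q[1]
        e=np.exp(-b*dt); return q[0]+(w0+a/b)*(1-e)/b-a/b*dt
    best=None
    for a in np.arange(.15,.6,.05):
        for w in np.arange(.3,3.5,.1):
            r=least_squares(lambda q:2*np.sin((th-model(q,t))/2),[th[-1],w,a],loss="soft_l1",f_scale=.05)
            if .1<r.x[2]<.6 and (best is None or r.cost<best.cost): best=r
    q=best.x; print("n",len(t),"t0",t0,"th0",q[0]%(2*np.pi),"w0",q[1],"a",q[2],"rms",np.sqrt(np.mean(best.fun**2)))
    tt=np.arange(t0,t0+9,.005); m=model(q,tt); w=q[1]*np.exp(-.025*(tt-t0))-q[2]/.025*(1-np.exp(-.025*(tt-t0)))
    ok=w>0; tt,m,w=tt[ok],m[ok],w[ok]
    for k in np.nonzero(np.diff(np.floor(m/(2*np.pi))))[0]: print("at pointer t=%.3f w=%.2f"%(tt[k],w[k]))
    print("stops by itself t=%.2f th=%.2f"%(tt[-1],m[-1]%(2*np.pi)))
E
python3 - <<'E'
from h import *
s=get_state();print(s["clock"],s["eef_pos"],s["force"])
track(14); fit(); print(get_state()["clock"])
E
```

```text
9.9833 [509.75452264  66.841754   127.91946227] [ 0.54047908 -0.04676433 -0.08186246]
circle [513.04025359  59.3451621 ] 47.20879563325784
n 10 t0 10.6333 th0 2.5066846146465984 w0 2.0565642671567903 a 0.33265982617005235 rms 0.012741923089221707
at pointer t=12.968 w=1.19
stops by itself t=16.38 th=1.99
10.6833
```

```bash
python3 - <<'E'
from h import *
track(26); fit(); print(get_state()["clock"])
d=np.loadtxt("log.txt")[-8:]; print(np.c_[d[:,0],(np.arctan2(*(d[:,1:]-AXS).T[::-1])-np.pi-YAW)%(2*np.pi),np.hypot(*(d[:,1:]-AXS).T)].round(3))
E
```

```text
circle [506.93747648  65.0879789 ] 54.47535521138972Traceback (most recent call last):
  File "<stdin>", line 2, in <module>
  File "h.py", line 55, in fit
    q=best.x; print("n",len(t),"t0",t0,"th0",q[0]%(2*np.pi),"w0",q[1],"a",q[2],"rms",np.sqrt(np.mean(best.fun**2)))
      ^^^^^^
AttributeError: 'NoneType' object has no attribute 'x'
```

```bash
python3 - <<'E'
from h import *
from scipy.optimize import least_squares
d=np.loadtxt("log.txt"); t=d[:,0]; p=d[:,1:]; print(get_state()["clock"],len(t))
for C in ([507.5,67.],[506.9,65.1]):
    th=np.unwrap(np.arctan2(*(p-C).T[::-1])-np.pi-YAW); th+= 2*np.pi*np.round((2.4-th[9])/(2*np.pi))
    t0=t[-1]
    def mod(q,x): x=x-t0; return q[0]+q[1]*x-q[2]*x*x/2
    for s in (slice(None),slice(10,None)):
        r=least_squares(lambda q:mod(q,t[s])-th[s],[th[-1],1.4,.3],loss="soft_l1",f_scale=.03)
        q=r.x; x=np.arange(t0,t0+4,.005); m=mod(q,x); k=np.argmax(m>2*np.pi); print(C,q.round(3),"rms",r.fun.std().round(4),"pointer t",x[k],"w",q[1]-q[2]*(x[k]-t0))
print(np.c_[t,th,np.hypot(*(p-C).T)][::3].round(3))
E
```

```text
11.9833 36
[507.5, 67.0] [5.511 2.2   0.099] rms 0.0233 pointer t 12.288300000000055 w 2.1649395937799474
[507.5, 67.0] [5.491 2.094 0.274] rms 0.0142 pointer t 12.32330000000006 w 1.9871332078667927
[506.9, 65.1] [5.464 2.082 0.19 ] rms 0.0218 pointer t 12.338300000000062 w 2.0045498054825677
[506.9, 65.1] [5.452 2.013 0.298] rms 0.0157 pointer t 12.363300000000066 w 1.8850116333102391
[[10.183  1.54  52.96 ]
 [10.333  1.907 55.148]
 [10.483  2.206 55.42 ]
 [10.633  2.559 55.697]
 [10.783  2.92  54.181]
 [10.933  3.299 53.039]
 [11.083  3.653 53.002]
 [11.233  3.961 53.521]
 [11.383  4.291 56.58 ]
 [11.533  4.597 55.972]
 [11.683  4.944 54.246]
 [11.833  5.266 53.827]]
```

```bash
python3 - <<'E'
from h import *
track(3)
from scipy.optimize import least_squares
d=np.loadtxt("log.txt"); t=d[:,0]; p=d[:,1:]; print(get_state()["clock"],len(t))
c=camera.__self__ if hasattr(camera,"__self__") else None
for C in ([507.5,67.],[506.9,65.1]):
    th=np.unwrap(np.arctan2(*(p-C).T[::-1])-np.pi-YAW); th+= 2*np.pi*np.round((2.4-th[9])/(2*np.pi))
    t0=t[-1]
    mod=lambda q,x:q[0]+q[1]*(x-t0)-.3*(x-t0)**2/2
    for n in (36,18,10):
        r=least_squares(lambda q:mod(q,t[-n:])-th[-n:],[th[-1],1.9],loss="soft_l1",f_scale=.03); q=r.x
        x=np.arange(t0,t0+2,.001); print(C,n,q.round(3),r.fun.std().round(4),"pointer",x[np.argmax(mod(q,x)>2*np.pi)].round(3))
print(np.c_[t,th,np.hypot(*(p-C).T),p][-6:].round(3))
# expected scene pixel of visible pointer (yaw 6.7) vs blob (373.9,197.8) bbox 369..379,193..203
import json
E
python3 - <<'E'
import numpy as np,cv2
f=240/np.tan(np.radians(53.58375513)/2);K=np.array([[f,0,319.29064],[0,f,238.5742],[0,0,1]])
rv=np.array([1.19919946,2.2121668,-1.08532721]);tv=np.array([280.95521811,-225.35780908,1195.96217628])
P=lambda X:cv2.projectPoints(np.array(X,float).reshape(-1,1,3),rv,tv,K,np.array([-.0607,0,0,0,0]))[0].reshape(-1,2).round(1).tolist()
u=-np.array([np.cos(.117),np.sin(.117)])
for r in(76,114):
  for z in (80,105): a=np.array([509.5,67])+u*r; print(r,z,P([*a,z]))
print("nut",P([509.5,67,112]),P([509.5,67,128]),"seen nut bbox 345-359,213-227")
E
```

```text
12.1333 39
[507.5, 67.0] 36 [5.797 2.027] 0.0258 pointer 12.328
[507.5, 67.0] 18 [5.814 2.074] 0.0124 pointer 12.313
[507.5, 67.0] 10 [5.816 2.071] 0.0111 pointer 12.313
[506.9, 65.1] 36 [5.757 1.973] 0.0215 pointer 12.356
[506.9, 65.1] 18 [5.77  2.012] 0.013 pointer 12.344
[506.9, 65.1] 10 [5.777 2.031] 0.0106 pointer 12.338
[[ 11.833   5.266  53.827 473.458 107.278]
 [ 11.883   5.353  53.225 470.343 103.785]
 [ 11.933   5.454  52.77  466.958  99.585]
 [ 11.983   5.587  53.423 462.198  94.353]
 [ 12.033   5.689  53.965 458.958  89.874]
 [ 12.083   5.763  54.633 456.647  86.533]]
76 80 [[369.1, 215.0]]
76 105 [[369.8, 203.3]]
114 80 [[377.0, 204.1]]
114 105 [[377.8, 192.6]]
nut [[352.2, 223.6]] [[352.5, 215.5]] seen nut bbox 345-359,213-227
```

Crossing is predicted at 12.33 s. One camera call (0.05 s), one waiting row, then the press.

```bash
python3 -c "
from h import *
track(1); print(get_state()['clock'],open('log.txt').read().split('\n')[-2])"
```

```text
12.1833 12.0833 456.64713663098144 86.5328966917238
```

carry_out --pt "4.8 0 0 0 0 0 0" --pt "4.8 0 0 0.7 0 0 0" --pt "4.8 0 0 0.65 0 0 0" --pt "4.8 0 0 0.65 0 0 0" --pt "4.8 0 0 0.65 0 0 0"

```text
clock: 12.6
eef_pos: [511.0, 66.9, 122.8]
orientation: [-0.0, 1.0, -0.0, 0.001]
force: [-6.8, -0.6, 29.4]
finger_gap: 0.525
finger_force: 14.8
```

```bash
python3 - <<'E'
from h import *
s=get_state();print(s["clock"],s["eef_pos"],s["force"])
for n in("scene","scene","top"):
    c=camera(n);print(n,post(c)[::2])
    cv2.imwrite(f"pics/f_{n}.png",c["img"][140:340,200:440].repeat(3,0).repeat(3,1) if n=="top" else c["img"][110:290,220:460].repeat(3,0).repeat(3,1))
E
```

```text
12.6 [511.02382139  66.93022622 122.84449869] [-6.78638506 -0.58222868 29.43457247]
scene [(np.float64(0.6), 145.8, 98), (np.float64(0.032), 86.2, 18)]
scene [(np.float64(0.666), 154.0, 84), (np.float64(0.804), 128.8, 16), (np.float64(0.385), 129.3, 21), (np.float64(0.012), 80.0, 27)]
top []
```

View pics/f_scene.png

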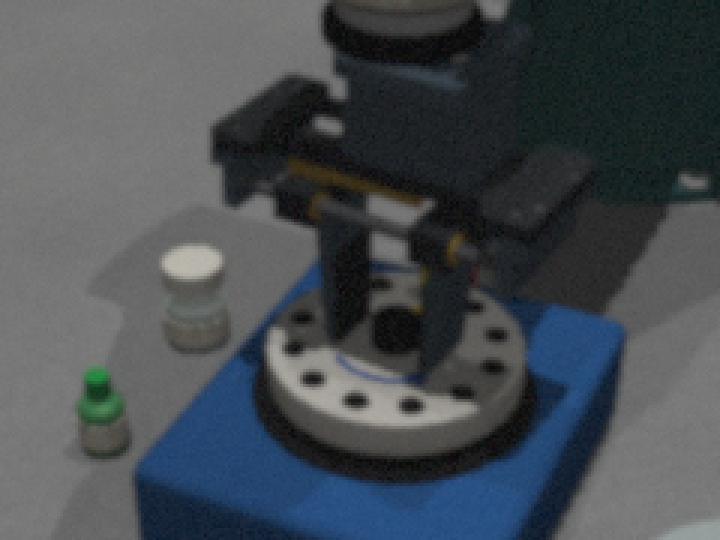

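The rotor is held under about 29 N, with the post just showing behind the right finger at (425,275). Lifting straight up.

carry_out --pt "4.8 0 0 -0.6 0 0 0" --pt "4.8 0 0 -2 0 0 0" --pt "4.8 0 0 -5 0 0 0" --pt "4.8 0 0 -9 0 0 0" --pt "4.8 0 0 -13 0 0 0" --pt "4.8 0 8 -16 0 0 0" --pt "4.8 0 20 -16 0 0 0" --pt "4.8 0 20 -16 0 0 0" --pt "4.8 0 20 -16 0 0 0" --pt "4.8 0 20 -16 0 0 0" --pt "4.8 0 20 -16 0 0 0"

```text
clock: 13.67
eef_pos: [509.9, -138.0, 281.9]
orientation: [0.001, 1.0, -0.002, 0.001]
force: [-0.2, 0.1, 0.2]
finger_gap: 0.527
finger_force: 0.0
```

```bash
python3 - <<'E'
from h import *
s=get_state();print(s["clock"],s["eef_pos"],s["force"])
for n in("scene","top","scene"):
    c=camera(n);print(n,post(c)[::2])
    if n=="top": cv2.imwrite("pics/g_top.png",c["img"][190:360,220:420].repeat(3,0).repeat(3,1))
    else: cv2.imwrite("pics/g_scene.png",c["img"][110:290,220:460].repeat(3,0).repeat(3,1))
E
```

```text
13.6667 [ 509.92220671 -138.00591463  281.88740293] [-0.20818565  0.09999525  0.19510596]
scene [(np.float64(0.093), 60.8, 125)]
top [(np.float64(0.023), 28.1, 15), (np.float64(0.021), 56.6, 43)]
scene [(np.float64(0.096), 61.0, 127)]
```

View pics/g_scene.png

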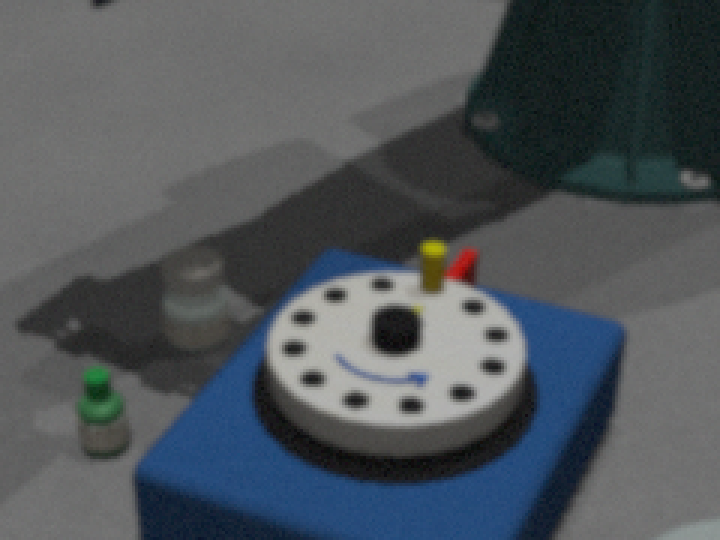

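View pics/g_top.png

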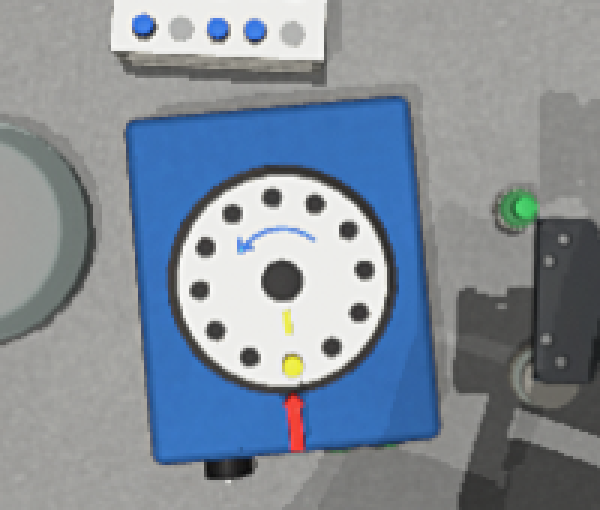

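The top view shows the post at (292,366) right at the pointer tip (293,398), with the nut at (282,281). The error is about 0.02 rad and it stands still. The hand is clear, so I'm handing in.

```bash
python3 -c "
from bench import *
print(close_job())"
```

```text
the job is handed in; nothing more can be done
None
```

The job is handed in: I flicked the rotor counter-clockwise to about 4.4 rad/s, it ran untouched for about 8 s, and one fingertip brake stopped it with the post at the red pointer (about 0.02 rad off in the top view, up to 0.1 in the scene view); the hand is clear and no other object was touched.

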